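# Unlock and start the loaded wafer aligner

## Robot

A 6-joint arm with a two-finger parallel gripper is mounted at the origin on the work surface. World frame = base frame: x ahead of the robot, y to its left, z up, the work surface at z = 0. Lengths are in mm, angles in rad, forces in N, time in s.
With the tool pointing down it reaches from about 300 to 775 mm from the base axis. Payload 14.6 kg.
Tool frame: the origin (TCP) lies on the centre line of the jaws, within the pads' length; the fingertips stand 19 mm ahead of it and the grasp point (between the pads) is the TCP (bot.tip_reach is the distance from the TCP to the fingertips, in mm); y points along the fingers, x is the direction in which the jaws open and shut, and the axes are right-handed (so a half turn about y gives the same grasp; the last joint's range is limited). The gripper opens to 85 mm and grips with 20 to 120 N. Pads are 22 mm wide; open, the fingers measure 114 mm over their backs; the gripper's body (76 mm by 85 mm) begins 54 mm behind the grasp point. The pads swing forward as they close: fully open they stand 13 mm farther back than shut.
Start: joints at [-1.213, 0.3, 1.521, -0, 1.321, -0.067], TCP at [226.668, -501.11, 250.281] pointing down, gripper open.
Joint ranges: [-3.03, 3.03], [-0.79, 2.21], [0.23, 2.52], [-1.04, 4.18], [0, 3.07], [-2.55, 2.55]. Speed limits (rad/s): [2.22, 2.22, 2.57, 3.14, 3.14, 3.14].

## Interface

Orientations are given as a unit quaternion [w, x, y, z].
In Python, from rig import bot gives the robot as it stands. Calls block until the motion is done:
- bot.move_to(position, orientation): joint-space move of the TCP to a pose.
- bot.servo_line(position, attitude=None, speed=150, until_force=None): straight line of the TCP; attitude=None keeps the orientation; speed is the mean speed in mm/s. With until_force (N) it stops when the force on the tool has changed by that much, and returns True; else False.
- bot.move_joints(angles): joint-space move.
- bot.move_gripper(opening, grip_force=None): finger opening in mm; grip_force is the grip in N (None keeps the last); returns when the fingers have stopped.
- bot.dwell(seconds).
- bot.ik(position, orientation): joint angles nearest the present ones, or None.
- bot.read_state(): the state.
- bot.read_camera(name): name is "scene" or "top" or "wrist"; returns a dict with "image" (384x512x3 uint8, blue, green, red), "depth" (384x512 float32, mm along the optical axis (not along the pixel's ray), 0 where there is no reading), "fovy" (degrees; the focal length in pixels is half the picture's height over the tangent of half this angle, whatever the lens; pixels are square), "cx", "cy" (the principal point, pixels), "k1" (the pictures are not rectified: a ray, as slopes to the right and down, at radius r is drawn at 1 + k1 r^2 times it, then the intrinsics apply), "eye" and "attitude" of the camera in the world; the wrist camera has in their place "mount" (4x4, takes a point from camera to tool coordinates, whose origin is the TCP and whose axes are the tool frame's). Camera axes: x right, y down, z forward; pixel columns grow to the right and rows downward; lengths in mm; the calibration is good to about 2 mm. A picture is of the moment at which its call begins: read the wrist's pose just before it.
A pose or a line that the arm cannot do raises bot.MotionError and nothing moves.
- bot.finish_job(): hands the job in, once; it reports no verdict.
The state is a dict: "clock": time; "joint_positions": joint angles; "qvel": joint speeds; "effort": joint torques, N m; "ee_pos": TCP position; "tool_rot": TCP orientation; "ft_force": force on the tool from outside, world axes, zero at the start; "moment": the same for the moment, N m; "grip_width": finger opening in mm.
Only numpy, scipy, OpenCV 4.12 (cv2) and the standard library are available. Lean on these libraries where they do the work, as an engineer would, in place of code of your own. Each camera call takes 0.05 s, during which the arm holds its last target.

## Task

Two wafer aligners stand on the bench, one carrying a cassette of dark wafers and one empty. On the one with the cassette, slide the yellow lock tab all the way towards the robot so that the green button under it is uncovered, then press that button all the way down and let it come back up, leaving the tab open. Do not touch the empty aligner.

Things in the scene. Friction and masses are not known exactly. Their poses are not given: they have to be found in the camera images.
- aligner: The loaded wafer aligner, fixed to the bench: white box 150 (x) x 190 (y) x 50 mm high. Its +y half carries an open whitish cassette of dark wafers (84 x 78 mm, centred at x 0, y +45 mm, top 108 mm above the bench); its -y half is a grey control deck, 50 mm high, with tab and button. Origin: centre of the underside, on the bench; z up; -x is its front, turned to the robot within 20 degrees.
- tab_fin (a point): Centre of the top of the yellow lock tab's grip fin, 94 mm above the bench; moves with the tab; axes as the aligner's. Fin: 12 mm thick (x), 30 mm wide (y), standing 24 mm above the middle of the tab's cover plate, to pinch or push. Plate: rigid, 52 (x) x 54 (y) mm, top 70 mm above the bench, with thin skirts at its y sides. It cannot be pressed down.
- lock_tab (a joint): Slide of the lock tab, m: 0 = shut, covering the button; 0.055 = fully open, at its stop. Starts at 0 to 0.006. Grows as the tab slides along the aligner's -x (towards the robot); at 0 the fin stands over the button's axis. About 2 N of friction; stays where it is left. Fully open, the plate's edge is 29 mm from the button's axis.
- button_top (a point): Centre of the top of the loaded aligner's green start button: a disc 32 mm in diameter at x +30, y -50 mm of the aligner, hidden under the tab at first. Top 62 mm above the bench when up, 54 mm when fully down. Round it a black collar 40 mm across, 53 mm high, and 25 mm to either side (y) a guide rail 54 mm high.
- start_button (a joint): Travel of the green button, m: 0 = up, 0.008 = fully down. A spring brings it back up when released. It starts to move at about 1.5 N and is fully down at about 5.5 N.
- spare_aligner: The empty aligner, fixed to the bench, not to be touched: the same white box, yellow tab and green button in the same places, but two thin bare steel rollers between small metal end blocks in place of the cassette. 150 x 190 mm, highest point 94 mm (the fin); origin and axes as the loaded one's. The two stand side by side; either may be on the left.

How it is judged:
By the outcome, as a careful person would: the job done as asked, in the order asked, and still so for the second after the job is handed in, with the robot touching nothing.
It also fails if it takes over 35 s, if anything falls off the work surface, if the arm or the gripper's body presses on something with over 40 N, if the wrist force passes 120 N, or if a joint passes its speed limit or range.

## Working session

There is one attempt and no reset: what is moved stays moved. The work goes in short steps, each a Python script; the robot and the scene stay as the last script left them, time stands still between calls to the robot, and variables do not carry over. Pictures are saved under pics/ and viewed, and the job is handed in when it is done.

```bash
mkdir -p pics; ls
python3 - <<'E'
from rig import bot
import cv2
s=bot.read_state();print(s['clock'],s['ee_pos'],s['tool_rot'],s['grip_width'],bot.tip_reach)
for n in("scene","top"):
    c=bot.read_camera(n);cv2.imwrite(f"pics/{n}0.png",c["image"])
    print(n,{k:v for k,v in c.items() if k not in("image","depth")})
E
```

```text
pics
0.0 [ 226.59323556 -500.92116836  249.69474476] [ 0.59440425 -0.59391407  0.38370711 -0.38303855] 85.49522851539608 19.0
scene {'fovy': 45.215478189922464, 'cx': 255.27283841507344, 'cy': 190.35912664988254, 'k1': 0.016493857847830674, 'eye': array([1168.37458346, -371.03093379,  564.95524482]), 'attitude': array([-0.41614722,  0.76196399,  0.43694676, -0.23518057])}
top {'fovy': 43.18874625525577, 'cx': 266.5974278959062, 'cy': 195.7922749742693, 'k1': -0.03244890716844792, 'eye': array([ 396.5058595 ,   -3.27119095, 1070.52398397]), 'attitude': array([ 0.05353558, -0.69965245,  0.70931038, -0.06707591])}
```

View pics/top0.png

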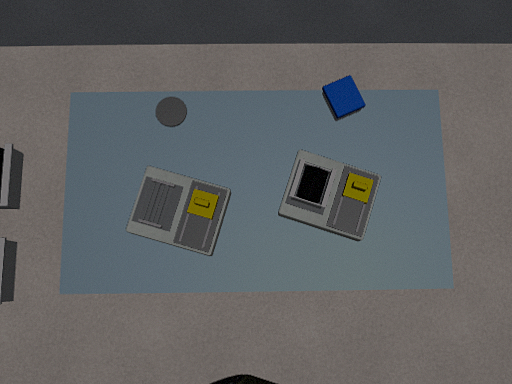

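View pics/scene0.png

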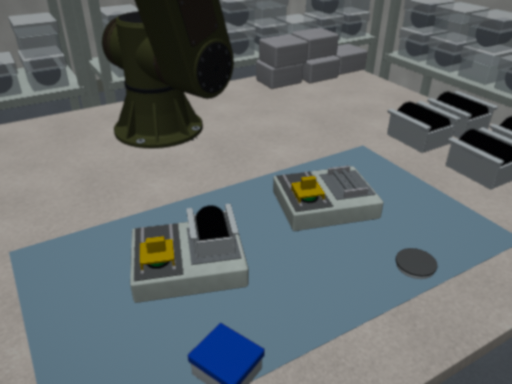

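The top view shows the loaded aligner on the right, centred near (330,195) with its yellow tab near (358,187). The empty one is on the left, near (180,210). Next I measure the poses.

```bash
cat > h.py <<'E'
import numpy as np,cv2
from scipy.spatial.transform import Rotation as R
def rot(q): return R.from_quat([q[1],q[2],q[3],q[0]]).as_matrix()
def slopes(c,uv):
    f=c["image"].shape[0]/2/np.tan(np.radians(c["fovy"]/2))
    d=(np.atleast_2d(np.asarray(uv,float))-[c["cx"],c["cy"]])/f
    s=d.copy()
    for _ in range(20): s=d/(1+c["k1"]*(s**2).sum(1,keepdims=True))
    return s
def campose(c,st=None):
    if "eye" in c: return np.array(c["eye"]),rot(c["attitude"])
    T=np.array(c["mount"]);A=rot(st["tool_rot"])
    return st["ee_pos"]+A@T[:3,3],A@T[:3,:3]
def plane(c,uv,z,st=None):
    e,A=campose(c,st);s=slopes(c,uv)
    d=np.c_[s,np.ones(len(s))]@A.T
    return e+d*((z-e[2])/d[:,2])[:,None]
def cloud(c,st=None):
    h,w=c["depth"].shape;uv=np.stack(np.meshgrid(np.arange(w),np.arange(h)),-1).reshape(-1,2)
    e,A=campose(c,st);s=slopes(c,uv)
    return (e+(np.c_[s,np.ones(len(s))]*c["depth"].reshape(-1,1))@A.T).reshape(h,w,3)
def yellow(img):
    h=cv2.cvtColor(img,cv2.COLOR_BGR2HSV);return cv2.inRange(h,(20,120,40),(36,255,255))
def blobs(m,amin=40):
    cs=cv2.findContours(m,cv2.RETR_EXTERNAL,cv2.CHAIN_APPROX_NONE)[0]
    return [c for c in cs if cv2.contourArea(c)>amin]
E
python3 - <<'E'
from rig import bot
from h import *
np.set_printoptions(precision=1,suppress=True)
c=bot.read_camera("top");P=cloud(c)
for b in blobs(yellow(c["image"])):
    m=np.zeros(P.shape[:2],np.uint8);cv2.drawContours(m,[b],-1,1,-1)
    q=P[m>0];print("yellow",cv2.boundingRect(b),"z pct",np.percentile(q[:,2],[5,50,90,98]))
    W=plane(c,b[:,0,:],70)[:,:2].astype(np.float32);print(cv2.minAreaRect(W))
    t=q[q[:,2]>84];print("fin pts",len(t),t.mean(0))
# box tops
m=((P[...,2]>30)&(c["depth"]>0)).astype(np.uint8)
for b in blobs(m,1000):
    x=cv2.boundingRect(b)
    W=plane(c,b[:,0,:],50)[:,:2].astype(np.float32);print("box",x,cv2.minAreaRect(W), cv2.minAreaRect(b))
E
```

```text
yellow (187, 189, 32, 31) z pct [65.8 69.7 91.6 94.9]
((554.3822021484375, 109.88607025146484), (55.68040466308594, 52.63690185546875), 73.15814971923828)
fin pts 98 [548.2 105.8 132.2]
yellow (343, 172, 31, 32) z pct [66.8 70.4 92.2 95.6]
((584.1941528320312, -215.9112548828125), (54.35809326171875, 55.00807189941406), 71.41831970214844)
fin pts 100 [ 581.1 -211.5  112.1]
box (126, 166, 105, 90) ((545.3583984375, 164.0736083984375), (190.48789978027344, 149.41546630859375), 73.2045669555664) ((177.7238006591797, 209.6868896484375), (90.62738800048828, 70.38833618164062), 16.11341667175293)
box (278, 149, 103, 92) ((574.99462890625, -159.63905334472656), (189.029541015625, 151.03273010253906), 71.07339477539062) ((330.020751953125, 194.34494018554688), (89.12796020507812, 69.03569030761719), 17.927919387817383)
box (322, 75, 44, 43) ((794.9563598632812, -198.65435791015625), (80.3896255493164, 72.56631469726562), 23.60748291015625) ((343.5, 96.50001525878906), (36.224300384521484, 31.752164840698242), 63.43495178222656)
```

```bash
cat >> h.py <<'E'
def att(yaw,flip=False):
    x=np.array([np.cos(yaw),np.sin(yaw),0])*(-1 if flip else 1);y=np.array([0,0,-1.]);z=np.cross(x,y)
    q=R.from_matrix(np.c_[x,y,z]).as_quat();return [q[3],q[0],q[1],q[2]]
E
python3 - <<'E'
from rig import bot
from h import *
np.set_printoptions(precision=3,suppress=True)
yaw=np.radians(-18.8)
for f in(0,1): print(f,bot.ik([584,-216,250],att(yaw,f)))
qs=[(bot.ik([584,-216,250],att(yaw,f)),f) for f in(0,1)]
qs=[(abs(np.array(q)-bot.read_state()["joint_positions"]).max(),f) for q,f in qs if q is not None]
f=min(qs)[1];print("use",f)
# stand back a little so wrist view covers
bot.move_to([575,-205,250],att(yaw,f))
st=bot.read_state();c=bot.read_camera("wrist");cv2.imwrite("pics/w1.png",c["image"])
print(st["clock"],st["ee_pos"],c["mount"],c["fovy"])
for b in blobs(yellow(c["image"]),200):
    print(cv2.boundingRect(b),cv2.minAreaRect(plane(c,b[:,0,:],70,st)[:,:2].astype(np.float32)))
P=cloud(c,st);m=(yellow(c["image"])>0)&(c["depth"]>0)
t=P[m&(P[...,2]>89)&(P[...,2]<100)];print("fin",len(t),t.mean(0) if len(t) else 0)
if len(t): print(cv2.minAreaRect(t[:,:2].astype(np.float32)))
E
```

```text
0 [-0.413  0.464  1.297 -0.     1.381 -0.085]
1 None
use 0
1.825 [ 574.579 -205.948  250.04 ] [[   1.       0.001    0.001    0.321]
 [  -0.      -0.315    0.949 -123.325]
 [   0.001   -0.949   -0.315   81.278]
 [   0.       0.       0.       1.   ]] 62.22940931533791
(237, 148, 54, 55) ((585.5786743164062, -212.80044555664062), (55.292205810546875, 51.78345489501953), 71.17446899414062)
fin 400 [ 585.343 -213.889   93.294]
((585.2172241210938, -214.43902587890625), (30.036090850830078, 11.923243522644043), 68.32456970214844)
```

View pics/w1.png

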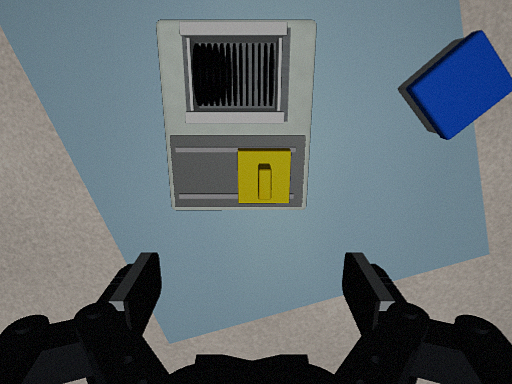

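The wrist view confirms the cassette on this aligner, and its yellow tab sits at about (264,176). The fin is at about (585.3,-214.2), within 2 mm of the top view. I'll pinch it and slide.

Run:
```python
from rig import bot
from h import *
np.set_printoptions(precision=2,suppress=True)
yaw=np.radians(-18.9);A=att(yaw)
def p(t):
    s=bot.read_state();print(t,round(s["clock"],2),s["ee_pos"],s["ft_force"],round(s["grip_width"],1))
F=np.array([585.2,-214.6])
bot.move_to([*F,150],A)
bot.move_gripper(45,20)
print("hit",bot.servo_line([*F,94],speed=80,until_force=8));p("down")
bot.move_gripper(0,20);p("pinch")
st=bot.read_state();c=bot.read_camera("wrist");cv2.imwrite("pics/w2.png",c["image"])
```

```text
hit False
down 3.68 [ 585.46 -214.7    94.45] [-0.16 -1.04  0.77] 44.6
pinch 4.08 [ 585.35 -214.66   94.52] [-1.05  0.27  4.61] 11.5
```

View pics/w2.png

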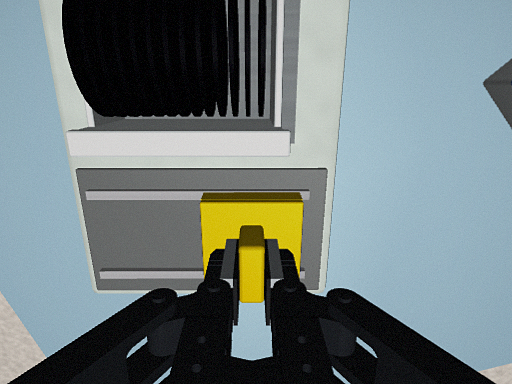

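The fin is held between the pads at (252,265), and the gripper reads 11.5 mm. Now I pull toward the robot until the tab hits its stop.

Run:
```python
from rig import bot
from h import *
np.set_printoptions(precision=2,suppress=True)
yaw=np.radians(-18.9);ux=np.array([np.cos(yaw),np.sin(yaw)])
def p(t):
    s=bot.read_state();print(t,round(s["clock"],2),s["ee_pos"],s["ft_force"],round(s["grip_width"],1));return s
s0=p("start");F=s0["ee_pos"]
print("stop",bot.servo_line([*(F[:2]-62*ux),F[2]],speed=40,until_force=14))
s=p("end");print("travel",(F-s["ee_pos"])[:2]@ux)
bot.dwell(0.2);s=p("settled");print("travel",(F-s["ee_pos"])[:2]@ux)
```

```text
start 4.12 [ 585.34 -214.68   94.5 ] [-2.33  0.61  5.03] 11.6
stop True
end 5.34 [ 535.23 -197.54   94.67] [ 6.84 -1.33 -1.55] 11.3
travel 52.96077085665317
settled 5.54 [ 535.28 -197.57   94.67] [ 5.74 -1.57  0.54] 11.3
travel 52.90177919685909
```

Run:
```python
from rig import bot
from h import *
np.set_printoptions(precision=2,suppress=True)
yaw=np.radians(-18.9);A=att(yaw);ux=np.array([np.cos(yaw),np.sin(yaw)])
def p(t):
    s=bot.read_state();print(t,round(s["clock"],2),s["ee_pos"],s["ft_force"],round(s["grip_width"],1));return s
F=bot.read_state()["ee_pos"]
print("stop",bot.servo_line([*(F[:2]-6*ux),F[2]],speed=15,until_force=12))
s=p("end");print("extra",(F-s["ee_pos"])[:2]@ux)
bot.move_gripper(45);p("open")
E=s["ee_pos"]
bot.servo_line([E[0],E[1],160],speed=150)
bot.move_to([540,-198,250],A)
bot.move_gripper(0)
st=bot.read_state();c=bot.read_camera("wrist");cv2.imwrite("pics/w3.png",c["image"]);print(st["clock"])
t=bot.read_camera("top")
for n,cc,ss in(("w",c,st),("t",t,None)):
    for b in blobs(yellow(cc["image"]),200): print(n,"yellow",cv2.boundingRect(b),cv2.minAreaRect(plane(cc,b[:,0,:],70,ss)[:,:2].astype(np.float32)))
    h=cv2.cvtColor(cc["image"],cv2.COLOR_BGR2HSV);g=cv2.inRange(h,(45,90,30),(85,255,255))
    for b in blobs(g,30):
        print(n,"green",cv2.boundingRect(b),cv2.minEnclosingCircle(plane(cc,b[:,0,:],62,ss)[:,:2].astype(np.float32)))
P=cloud(c,st);m=(yellow(c["image"])>0)&(c["depth"]>0);q=P[m&(P[...,2]>89)&(P[...,2]<100)]
print("fin",cv2.minAreaRect(q[:,:2].astype(np.float32)))
```

```text
stop True
end 5.78 [ 535.21 -197.55   94.65] [ 5.85 -1.18 -0.75] 11.4
extra 0.0729487900348247
open 6.2 [ 535.14 -197.54   94.82] [ 0.18 -0.28  0.19] 44.9
7.7333
w yellow (221, 145, 54, 55) ((536.7638549804688, -196.657958984375), (54.8942985534668, 51.769676208496094), 71.17060089111328)
w green (286, 155, 32, 32) ((588.0010375976562, -214.3177947998047), 16.68901824951172)
t yellow (187, 189, 32, 31) ((554.3822021484375, 109.88607025146484), (55.68040466308594, 52.63690185546875), 73.15814971923828)
fin ((536.5675048828125, -197.38226318359375), (29.452627182006836, 11.187569618225098), 70.70872497558594)
```

View pics/w3.png

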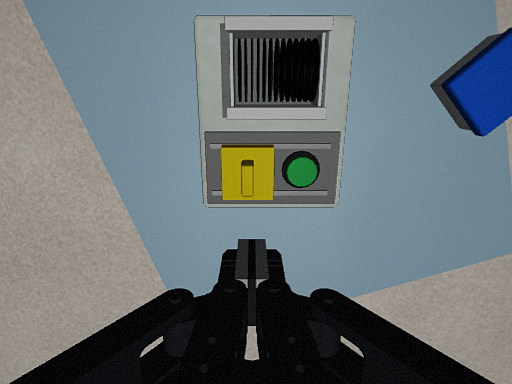

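The tab hit a hard stop: a second pull moved it only 0.07 mm. The wrist view shows the button fully uncovered at (302,171), and the fin-to-button distance is about 54–55 mm. Now I press with the jaws shut.

Run:
```python
from rig import bot
from h import *
np.set_printoptions(precision=2,suppress=True)
yaw=np.radians(-18.9);A=att(yaw)
def p(t):
    s=bot.read_state();print(t,round(s["clock"],2),s["ee_pos"],s["ft_force"],round(s["grip_width"],1));return s
B=[587.4,-215.0]
bot.move_to([*B,130],A)
bot.servo_line([*B,90],speed=60,until_force=10);p("above")
for z in(85,82,80,78,76):
    h=bot.servo_line([*B,z],speed=25,until_force=12);p(z)
    if h: break
print("hit",h)
if not h: print("hit",bot.servo_line([*B,67],speed=12,until_force=14));p("press")
bot.dwell(0.3);p("held")
```

```text
above 9.23 [ 587.56 -215.05   90.25] [-0.03 -0.14  1.75] 0.3
85 9.58 [ 587.36 -214.96   84.89] [ 0.03 -0.49 -0.04] -0.0
82 9.85 [ 587.32 -214.97   81.8 ] [0.78 0.11 0.88] 0.1
80 10.1 [ 587.5  -215.04   80.12] [ 1.21 -0.3   1.44] 0.0
78 10.35 [ 587.53 -215.05   78.11] [ 0.55 -0.9   2.75] 0.1
76 10.6 [ 587.53 -215.06   76.07] [ 0.55 -0.24  3.8 ] -0.1
hit False
hit True
press 11.05 [ 587.6  -215.09   73.06] [-2.04  1.51  8.19] -0.3
held 11.35 [ 587.59 -215.08   73.04] [-3.19  0.16  9.04] -0.3
```

Run:
```python
from rig import bot
from h import *
np.set_printoptions(precision=2,suppress=True)
yaw=np.radians(-18.9);A=att(yaw)
def p(t):
    s=bot.read_state();print(t,round(s["clock"],2),s["ee_pos"],s["ft_force"],round(s["grip_width"],1));return s
B=[587.4,-215.0]
print(bot.servo_line([*B,71.5],speed=10,until_force=10));p("firm");bot.dwell(.2);p("firm")
bot.servo_line([*B,150],speed=80);p("up")
bot.move_to([540,-198,250],A)
bot.dwell(.3)
st=bot.read_state();c=bot.read_camera("wrist");cv2.imwrite("pics/w4.png",c["image"]);p("view")
b=max(blobs(yellow(c["image"]),200),key=cv2.contourArea);print(cv2.minAreaRect(plane(c,b[:,0,:],70,st)[:,:2].astype(np.float32)))
h=cv2.cvtColor(c["image"],cv2.COLOR_BGR2HSV);g=cv2.inRange(h,(45,90,30),(85,255,255))
P=cloud(c,st);q=P[cv2.erode(g,np.ones((7,7)))>0];print("button z",np.median(q[:,2]),len(q))
```

```text
True
firm 11.56 [ 587.57 -215.08   73.06] [-2.41  1.66  8.29] 0.1
firm 11.76 [ 587.58 -215.06   73.04] [-3.49  0.45  9.16] -0.2
up 12.88 [ 587.17 -214.9   149.36] [-0.03 -0.11 -0.06] -0.1
view 13.75 [ 540.03 -198.02  249.16] [0.43 0.64 0.35] 0.2
((536.810302734375, -196.38583374023438), (54.74260330200195, 51.7451057434082), 71.18477630615234)
button z 61.620737591546686 417
```

View pics/w4.png

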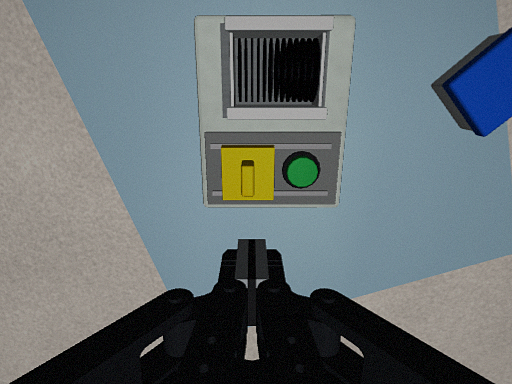

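The button (302,171) is back up at z of about 61.6, the tab (248,173) is still open, and the arm is clear of everything.

```bash
python3 -c "
from rig import bot
print(bot.finish_job())"
```

```text
the job is handed in; nothing more can be done
None
```

I opened the lock tab on the loaded aligner (the right-hand one), pressed its green button fully down and let it come back up. The job is handed in, after about 14 s of robot time.

- **Tab:** I pinched the fin and pulled it about 53 mm to its stop. It started about 2–3 mm open, and a second pull moved it only 0.07 mm. In the last picture it is still fully open.
- **Button:** I pressed with the jaws shut until the TCP was at 73.0 mm, which puts the fingertips at 54 mm, the fully-down height. The force there held at about 9 N, above the 5.5 N needed, and pushing again moved it no further. Afterwards the button measured 61.6 mm high, so it is back up.
- **Clearance:** The arm ended clear of everything, and I did not go near the empty aligner.

The last checks all passed. The wrist and top cameras disagreed by 1–2 mm on the tab's position, and the wrist view put the fin 54.2 mm from the button rather than 55 mm. Both are within the 2 mm calibration error.

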